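# Proof-pull a soldered ring in the bench pull tester

### The arm

A 6-joint arm with a two-finger parallel gripper is mounted at the origin on a cart in front of the work surface, level with it; the furniture and walls round the work are solid. World frame = base frame: x ahead of the robot, y to its left, z up, the work surface at z = 0. Lengths are in mm, angles in degrees, forces in N, time in s.
With the tool pointing down it reaches from about 275 to 850 mm from the base axis. Payload 19 kg.
Tool frame: the origin (TCP) lies at the very end of the fingers, on their centre line; the grasp point (between the pads) lies 19 mm behind it; x points along the fingers, y is the direction in which the jaws open and shut, and the axes are right-handed (so a half turn about x gives the same grasp; the last joint's range is limited). The gripper opens to 85 mm and grips with 20 to 120 N. Pads are 22 mm wide; open, the fingers measure 114 mm over their backs; the gripper's body (76 mm by 85 mm) begins 54 mm behind the grasp point. The pads swing forward as they close: fully open they stand 13 mm farther back than shut.
Start: joints at [-81.074, 8.623, 82.357, -0, 89.026, -7.678], TCP at [164.287, -550.999, 231.267] pointing down, gripper open.
Joint ranges: [-160.23, 160.23], [-39.13, 120.54], [6.94, 153.29], [-79.49, 259.48], [9.18, 160.14], [-161.06, 161.06]. Speed limits (degrees/s): [108.29, 108.29, 127.2, 172.46, 172.46, 172.46].

### API

Orientations are given as [roll, pitch, yaw] about the fixed x, y, z axes, in that order (R = Rz(yaw) Ry(pitch) Rx(roll)).
In Python, from cell import * gives the robot as it stands. The module is installed in compiled form; this text tells all that it offers.
- The arm moves only by the shell command python3 -m jog 'ROWS' [FORCE]. ROWS is JSON, one flat list of numbers, 7 for each row, row after row: the finger opening in cm, from 0 to 8.54, then the shift along the tool's x, y, z in cm, then the turn, a rotation vector about the tool's x, y, z in rad. A call has 1 to 12 rows; each row is the pose to reach, as a shift and turn from the pose measured when the call began, along the tool's axes at that moment; what a row does not reach only later rows make up. A row lasts 1/10 s, in which the tool goes at most 50 mm and 8.59 degrees, less where a joint would pass 70% of its speed; a pose out of reach is approached as far as the arm can. A call with a gripper value outside its range is refused whole. The fingers move at their own pace and stop on an object; FORCE is the grip in N (left out, the last holds). Time passes only in rows, so rows that repeat a pose let the fingers close. It gives the time, the measured TCP pose, the force and the opening at its end, in the units of the state.
- read_state(): the state, without advancing time (a new reading comes with each control period).
- grab_frame(name): name is "scene" or "top"; returns a dict with "image" (420x560x3 uint8, red, green, blue), "fx", "fy", "cx", "cy" (pixels), "dist_coeffs" ([k1, k2, p1, p2, k3] as OpenCV has them; the pictures are not rectified), "origin" and "orientation" of the camera in the world. Camera axes: x right, y up, looking along -z (the intrinsics and any distortion apply to the point x, -y, -z); pixel columns grow to the right and rows downward; lengths in mm; the calibration is good to about 2 mm. A picture is of the moment at which its call begins. There is no depth.
- close_job(): hands the job in, once; it reports no verdict.
The state is a dict: "clock": time; "joint_pos": joint angles; "dq": joint speeds; "tau": joint torques, N m; "tcp_pos": TCP position; "orientation": TCP orientation; "force": force on the tool from outside, world axes, zero at the start; "moment": the same for the moment, N m; "grip_width": finger opening in mm.
Only numpy, scipy, OpenCV 4.12 (cv2) and the standard library are available. Lean on these libraries where they do the work, as an engineer would, in place of code of your own. Each camera call takes 0.05 s, during which the arm holds its last target.

### The job

Proof-load the soldered ring that is hooked up in the bench pull tester: first turn the black lock knob clockwise until it clicks over into its free position, its bar in line with the tester, then draw the upright black handle out until the pointer stands level with the red marker on the scale, and not past it, because an overload spoils the ring. Finish while still gripping the handle and holding the pointer on the marker against the spring, so that I can look at the solder joint under load; leave the other things on the bench alone.

Things in the scene. Friction and masses are not known exactly. Their poses are not given: they have to be found in the camera images.
- tester: Bench pull tester fixed to the bench, turned by up to 0.3 rad; grey base plate 357 x 100 mm. Origin on the bench near the plate's middle; x axis from its front end (handle) to its rear end (ring), y left, z up. The handle is drawn along -x. Tops above the bench: plate 14 mm, scale plate (left edge, y 37 to 63 mm, x -163 to -55 mm) 25, carriage 41, barrel 45, lock housing 47 mm.
- lock_knob_grip (a point): Middle of the bar of the black lock knob, on its vertical axis, 77 mm above the bench, 100 mm behind the handle. Bar 40 mm long, 11 mm thick, z 53 to 89 mm, on a round skirt 37 mm across. At joint value q the bar's long direction is turned from the tester's x axis by +(1.30 - q) rad (counter-clockwise from above).
- lock_knob (a joint): Knob angle in rad, growing clockwise seen from above: 0 locked (bar across), 1.30 free (bar in line); stops -0.10 and 1.40. A spring detent resists with up to about 0.25 N m until 0.65, then drives it on into the notch at 1.30, where it stays (within 0.03). Let go below about 0.45 it springs back to 0; above about 0.85 it snaps home by itself. Until it is free the handle is blocked.
- carriage: Sliding carriage with pointer and upright black handle. Origin on the bench under the handle's axis, axes parallel to the tester's; home at tester x -0.085, y 0; slides towards the front (-x) only, stop after 56 mm. Handle 19 mm across where gripped, z 41 to 103 mm, foot 29 mm across. Its spring pulls back with 5 N at home and 260 N per m more (15 N at 38 mm) and takes it home when let go.
- handle_grip (a point): Point on the axis of the handle where to grip it, 81 mm above the bench.
- pointer_tip (a point): Outer end of the thin black pointer that the carriage carries over the scale, 30 mm above the bench; tester x as the handle's axis, y 0.051.
- marker_tip (a point): Inner end of the red line of the marker, a red clip (12 mm along x) fixed on the outer edge of the scale plate, 27 mm above the bench; axes parallel to the tester's. The pointer is on it when both have the same tester x. It stands at another place each time, 26 to 46 mm from the pointer's home towards the front.
- dapping_block: Bystander, to be left alone: steel dapping cube, 45 mm, loose on the bench; origin at the centre of its underside.
- spool_2: Bystander, to be left alone: spool of green thread standing upright, 44 mm across, 46 mm tall, loose on the bench; origin at the centre of its underside.
- spool_1: Bystander, to be left alone: spool of red thread standing upright, 40 mm across, 40 mm tall, loose on the bench; origin at the centre of its underside.
- wax_lump: Bystander, to be left alone: lump of yellow wax, 28 x 34 x 16 mm, loose on the bench; origin at the centre of its underside.

How it is judged:
By the outcome, as a careful person would: the job done as asked, in the order asked, and still so for the second after the job is handed in, while the arm keeps its last pose, push and grip.
It also fails if it takes over 48 s, if anything falls off the work surface, if the arm or the gripper's body presses on something with over 40 N, if the wrist force passes 120 N, or if a joint passes its speed limit or range.

## Working session

There is one attempt and no reset: what is moved stays moved. The work goes in short steps, Python scripts to look and compute and a shell command to move; the robot and the scene stay as the last step left them, time stands still between calls to the robot, and variables do not carry over. Pictures are saved under pics/ and viewed, and the job is handed in when it is done.

```bash
mkdir -p pics; python3 - <<'E'
from cell import *
import cv2
print(read_state())
for n in("scene","top"):
    f=grab_frame(n); cv2.imwrite(f"pics/{n}0.png",f["image"][:,:,::-1])
    print({k:v for k,v in f.items() if k!="image"})
E
```

```text
{'clock': 0.0, 'joint_pos': array([-8.10728621e+01,  8.65089742e+00,  8.23932395e+01,  9.00739567e-04,
        8.90258542e+01, -7.67933186e+00]), 'dq': array([-0.04533892,  0.03528374,  0.00181556,  0.06442309, -0.12106253,
        0.0738922 ]), 'tau': array([ 2.08739375e-04, -7.13056612e+01, -5.70867920e+01, -1.54117620e-04,
        9.05171677e-03, -4.81597738e-05]), 'tcp_pos': array([ 164.26406146, -550.78041931,  230.67395831]), 'orientation': array([-98.4165275 ,  89.93000305,  98.1899264 ]), 'force': array([-0.32986961,  0.02720813,  0.14553532]), 'moment': array([-0.04353034,  0.05352612,  0.01287994]), 'grip_width': 85.4614113280955}
{'fx': 382.99086532053906, 'fy': 382.99086532053906, 'cx': 278.96367177700233, 'cy': 215.0341311415695, 'dist_coeffs': array([0.01978311, 0.        , 0.        , 0.        , 0.        ]), 'origin': array([121.5923569 , 557.12316092, 732.78363499]), 'orientation': array([  42.17427976,   -0.74731106, -129.89497167])}
{'fx': 543.8238977285675, 'fy': 543.8238977285675, 'cx': 281.0233485211069, 'cy': 209.70680796601928, 'dist_coeffs': array([-0.07686125,  0.        ,  0.        ,  0.        ,  0.        ]), 'origin': array([ 453.68369592,  155.12405429, 1663.59225202]), 'orientation': array([  3.22402839,  -0.78068925, -89.80862919])}
```

View pics/scene0.png

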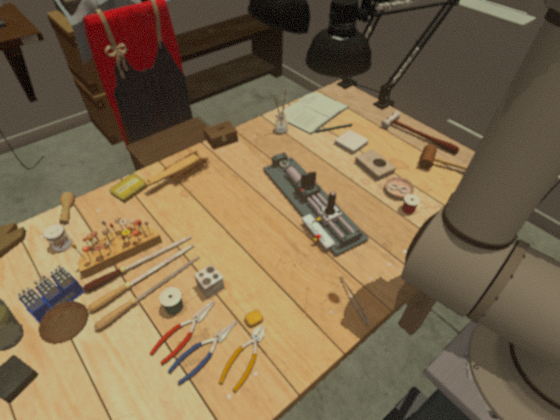

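View pics/top0.png

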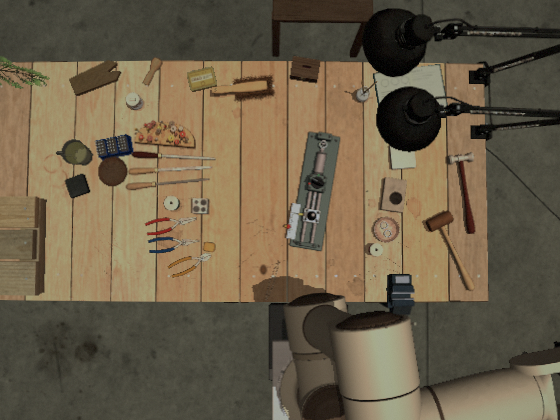

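The scene view shows the tester around (315,200), with the handle near (331,205), the knob near (309,180) and the red marker near (317,238). In the top view the plate spans (290..340, 132..250), with the handle near (312,215) and the knob near (316,182). Next I'll zoom in and set up the ray helpers.

```bash
cat > h.py <<'E'
from cell import *
import numpy as np, cv2
from scipy.spatial.transform import Rotation as R
def K(f): return np.array([[f["fx"],0,f["cx"]],[0,f["fy"],f["cy"]],[0,0,1]])
def Rc(f): return R.from_euler("xyz",f["orientation"],degrees=True).as_matrix()
def ray(f,uv):
    p=cv2.undistortPoints(np.array([[uv]],float),K(f),f["dist_coeffs"])[0,0]
    d=Rc(f)@np.array([p[0],-p[1],-1.]); return f["origin"],d/np.linalg.norm(d)
def onz(f,uv,z):
    o,d=ray(f,uv); return o+d*(z-o[2])/d[2]
def proj(f,P):
    P=np.atleast_2d(P); c=(P-f["origin"])@Rc(f); c=c*[1,-1,-1]
    return cv2.projectPoints(c.reshape(-1,1,3),np.zeros(3),np.zeros(3),K(f),f["dist_coeffs"])[0][:,0]
def tri(rs):
    A=sum(np.eye(3)-np.outer(d,d) for o,d in rs); b=sum((np.eye(3)-np.outer(d,d))@o for o,d in rs)
    p=np.linalg.solve(A,b); return p,[np.linalg.norm(np.cross(p-o,d)) for o,d in rs]
def crop(f,name,x0,y0,w,h,s):
    im=cv2.resize(f["image"][y0:y0+h,x0:x0+w],None,fx=s,fy=s,interpolation=cv2.INTER_CUBIC)
    cv2.imwrite(f"pics/{name}.png",np.clip(im.astype(float)*1.4,0,255).astype(np.uint8)[:,:,::-1])
E
python3 - <<'E'
from h import *
crop(grab_frame("scene"),"sc1",255,145,120,110,5)
crop(grab_frame("top"),"tc1",270,125,80,130,4)
E
```

```text
(no output)
```

View pics/sc1.png

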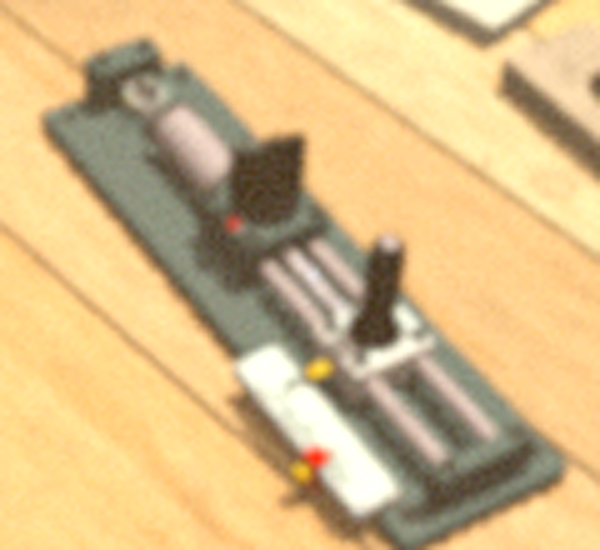

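View pics/tc1.png

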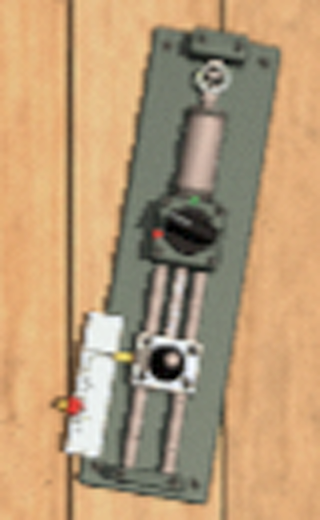

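The zooms are clear. In the top crop the plate corners lie at about (155,28), (280,48), (205,502) and (78,480). The handle's tip is at (173,360), the knob's centre at (187,230) and the marker's red at (75,405). In the scene crop the handle's tip is at (390,240).

```bash
python3 - <<'E'
from h import *
t=grab_frame("top"); s=grab_frame("scene")
T=lambda x,y:((x+.5)/4-.5+270,(y+.5)/4-.5+125); S=lambda x,y:((x+.5)/5-.5+255,(y+.5)/5-.5+145)
C=np.array([onz(t,T(*p),14) for p in [(155,28),(280,48),(205,502),(78,480)]])
print(C.round(1)); print([np.linalg.norm(C[i]-C[(i+1)%4]).round(1) for i in range(4)])
m=C.mean(0); ax=(C[0]+C[1]-C[2]-C[3]); ax/=np.linalg.norm(ax); print(m, np.degrees(np.arctan2(ax[1],ax[0])))
CS=np.array([onz(s,S(*p),14) for p in [(45,115),(565,465),(395,550)]]); print("scene corners RL,FR,FL",CS.round(1))
print("handle top",tri([ray(t,T(173,360)),ray(s,S(390,240))]), onz(t,T(173,360),103),onz(s,S(390,240),103))
# red mask in both
for n,f,o in(("t",t,T),("s",s,S)):
    im=f["image"].astype(int); x0,y0,w,h=(270,125,80,130) if n=="t" else (255,145,120,110)
    c=im[y0:y0+h,x0:x0+w]; mask=((c[...,0]>130)&(c[...,0]-c[...,1]>90)&(c[...,0]-c[...,2]>70))
    k,l,st,ce=cv2.connectedComponentsWithStats(mask.astype(np.uint8))
    for i in range(1,k): print(n,st[i],ce[i]+[x0,y0],onz(f,ce[i]+[x0,y0],27).round(1))
    mask=((c[...,0]>130)&(c[...,1]>110)&(c[...,2]<90)&(c[...,0]-c[...,1]<80)&(c[...,1]-c[...,2]>55))
    k,l,st,ce=cv2.connectedComponentsWithStats(mask.astype(np.uint8))
    for i in range(1,k):
      if st[i][4]>2:print(n,"yel",st[i],ce[i]+[x0,y0],onz(f,ce[i]+[x0,y0],30).round(1))
E
```

```text
[[787.2  49.8  14. ]
 [772.4 -46.4  14. ]
 [424.5  11.7  14. ]
 [440.9 108.1  14. ]]
[np.float64(97.3), np.float64(352.7), np.float64(97.7), np.float64(351.2)]
[606.2222446   30.78730811  14.        ] -9.521069551384423
scene corners RL,FR,FL [[782.8  49.2  14. ]
 [423.7  13.7  14. ]
 [440.  113.5  14. ]]
handle top (array([527.94460601,  42.69632378, 104.39401252]), [np.float64(0.17002138910500234), np.float64(0.17002138910489467)]) [527.87838496  42.48915664 103.        ] [528.97801382  41.66294939 103.        ]
t [39 58  1  1  1] [309. 183.] [627.2  48.7  27. ]
t [ 17 100   3   3   5] [288.  226.2] [496.3 112.   27. ]
t yel [29 88  4  2  6] [300.5        213.66666667] [534.1  74.5  30. ]
s [61 90  4  3  9] [317.66666667 236.11111111] [496.5 112.1  27. ]
s yel [61 72  5  4 14] [318.28571429 218.42857143] [534.4  74.   30. ]
s yel [16 79  3  3  4] [272.   224.75] [590.5 175.1  30. ]
s yel [59 93  3  3  6] [314.83333333 238.83333333] [493.1 124.8  30. ]
s yel [34 95  2  3  3] [289.33333333 241.        ] [526.2 175.4  30. ]
s yel [ 31 108   2   2   3] [286.66666667 253.33333333] [503.1 203.4  30. ]
```

The two views agree to about 1 mm: handle axis at about (528.2, 42.3) and tester yaw at about -9.6°. That puts the knob at about (626.8, 25.7) and the marker about 43 mm ahead of home. Next I'll work out the first approach in tool axes.

```bash
cat >> h.py <<'E'
def plan(P,jaw,tcp=None):
    """tool shift (cm) and turn (rad) to reach tcp P, tool down, jaw (tool y) at world angle jaw deg"""
    s=read_state(); M=R.from_euler("xyz",s["orientation"],degrees=True)
    a=np.radians(jaw); y=np.array([np.cos(a),np.sin(a),0]); x=np.array([0,0,-1.]); z=np.cross(x,y)
    G=R.from_matrix(np.c_[x,y,z]); yy=M.as_matrix()[:,1]
    print("now jaw deg",np.degrees(np.arctan2(yy[1],yy[0])).round(2),"tcp",s["tcp_pos"].round(1),"q",s["joint_pos"].round(1),"F",s["force"].round(1),"w",s["grip_width"].round(1))
    print("shift cm",(M.inv().apply(np.array(P)-s["tcp_pos"])/10).round(2),"rv",(M.inv()*G).as_rotvec().round(3))
E
python3 - <<'E'
from h import *
plan([626.8,25.7,130],-25.1); plan([626.8,25.7,130],154.9)
# knob check
t=grab_frame("top"); s=grab_frame("scene")
print(proj(t,[626.8,25.7,89]),((proj(t,[626.8,25.7,89])-[270,125])*4),(proj(s,[626.8,25.7,89])-[255,145])*5)
E
```

```text
Traceback (most recent call last):
  File "h.py", line 25, in plan
    print("now jaw deg",np.degrees(np.arctan2(yy[1],yy[0])).round(2),"tcp",s["tcp_pos"].round(1),"q",s["joint_pos"].round(1),"F",s["force"].round(1),"w",s["grip_width"].round(1))
                                                                                                                                                         ^^^^^^^^^^^^^^^^^^^^^
AttributeError: 'float' object has no attribute 'round'
```

```bash
sed -i 's/s\["grip_width"\].round(1)/round(s["grip_width"],1)/' h.py
python3 - <<'E'
from h import *
plan([626.8,25.7,130],-25.1); plan([626.8,25.7,130],154.9)
t=grab_frame("top"); s=grab_frame("scene")
print(((proj(t,[626.8,25.7,89])-[270,125])*4),(proj(s,[626.8,25.7,89])-[255,145])*5)
E
```

```text
now jaw deg -73.4 tcp [ 164.3 -550.9  231.1] q [-81.1   8.6  82.4   0.   89.   -7.7] F [ 0.2 -0.2  0.3] w 85.4
shift cm [ 10.13 -42.04 -60.8 ] rv [-0.843 -0.     0.   ]
now jaw deg -73.4 tcp [ 164.3 -550.9  231.1] q [-81.1   8.6  82.4   0.   89.   -7.7] F [ 0.2 -0.2  0.3] w 85.4
shift cm [ 10.13 -42.04 -60.8 ] rv [2.299e+00 1.000e-03 0.000e+00]
[[193.11156948 223.82142644]] [[268.96510386 138.31968031]]
```

```bash
python3 - <<'E'
from h import *
t=grab_frame("top"); s=grab_frame("scene")
def cr(f,c,P,name,w=25):
    x0,y0=c; S=12
    im=np.clip(cv2.resize(f["image"][y0-w:y0+w,x0-w:x0+w],None,fx=S,fy=S,interpolation=cv2.INTER_CUBIC)*1.0*1.8,0,255).astype(np.uint8)[:,:,::-1].copy()
    for p in proj(f,np.array(P)):
        q=((p-[x0-w,y0-w]+.5)*S).astype(int); cv2.circle(im,tuple(map(int,q)),5,(255,0,255),1)
    return im
a=np.radians(-9.6+74.5); d=np.array([np.cos(a),np.sin(a),0])
K0=np.array([626.8,25.7,89]); P=[K0,K0+20*d,K0-20*d,[528.2,42.3,103],[528.2,42.3,55]]
im=np.hstack([cr(t,(314,198),P,"x")[:600,100:500],cr(s,(320,190),P,"y",)[:600,:400]])
cv2.imwrite("pics/kz.png",im)
E
```

```text
(no output)
```

View pics/kz.png

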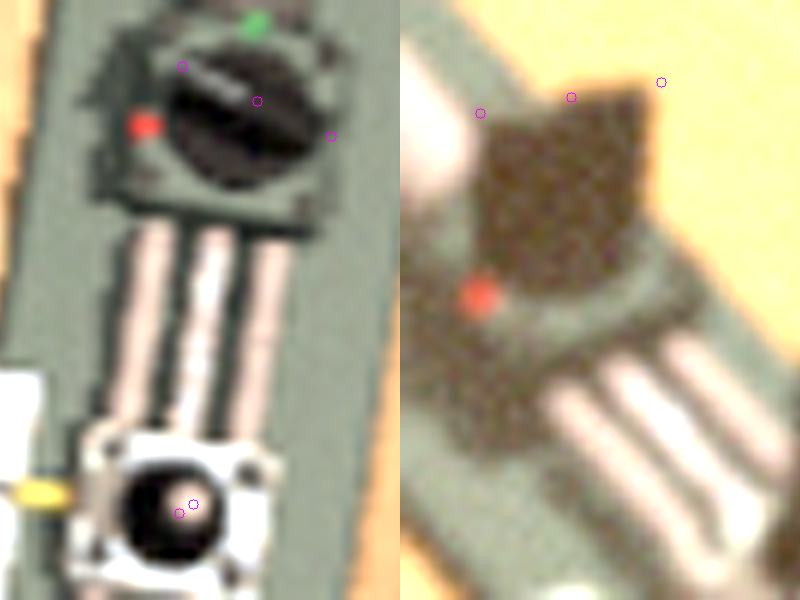

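```bash
python3 - <<'E'
from h import *
t=grab_frame("top"); s=grab_frame("scene")
T=lambda x,y:((x+100)/12-.5+289,y/12-.5+173); S=lambda x,y:((x-400)/12-.5+295,y/12-.5+165)
print("knob",tri([ray(t,T(249,97)),ray(s,S(562,104))]),onz(t,T(249,97),89),onz(s,S(562,104),89))
print("handle t",onz(t,T(186,498),103))
x0,y0,w=330,203,14
c=s["image"][y0-w:y0+w,x0-w:x0+w]; cv2.imwrite("pics/hz.png",np.clip(cv2.resize(c,None,fx=20,fy=20,interpolation=cv2.INTER_CUBIC)*1.5,0,255)[:,:,::-1])
print((proj(s,[528.2,42.3,103])-[x0-w,y0-w]+.5)*20)
E
```

```text
knob (array([627.90840594,  27.49672644,  87.58332002]), [np.float64(0.1707152480481219), np.float64(0.17071524804819616)]) [627.87837844  27.72586267  89.        ] [626.66712176  28.54881941  89.        ]
handle t [529.67189281  44.04951155 103.        ]
[[342.89137161  88.01566554]][ WARN:0@3.005] global loadsave.cpp:1063 imwrite_ Unsupported depth image for selected encoder is fallbacked to CV_8U.
```

View pics/hz.png

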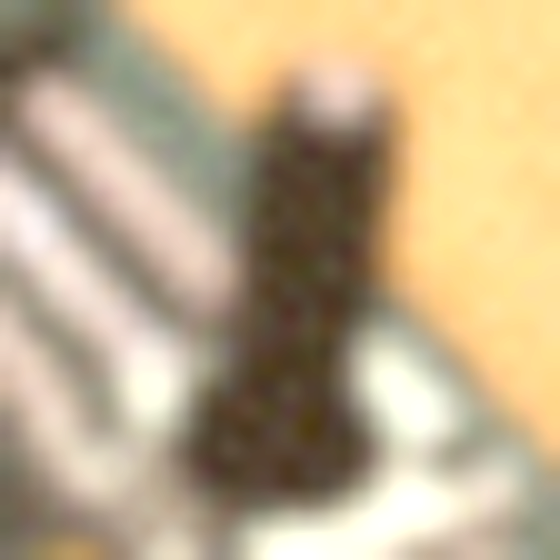

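The refined handle is at (528.8, 43.4) and the knob at (627.4, 27.8). They are 99.8 mm apart against the 100 mm given, with yaw about -9.3°. I'll go in by way of a point near the base side, clear of the lamps.

```bash
python3 - <<'E'
from h import *
plan([420,-100,230],-24.9)
E
```

```text
now jaw deg -73.4 tcp [ 164.3 -551.   231.3] q [-81.1   8.6  82.4   0.   89.   -7.7] F [ 0.5  0.5 -0.6] w 85.3
shift cm [  0.13 -35.91 -37.39] rv [-0.846 -0.     0.   ]
```

```bash
python3 -m jog '[6,0.1,-35.9,-37.4,-0.846,0,0, 6,0.1,-35.9,-37.4,-0.846,0,0, 6,0.1,-35.9,-37.4,-0.846,0,0, 6,0.1,-35.9,-37.4,-0.846,0,0, 6,0.1,-35.9,-37.4,-0.846,0,0, 6,0.1,-35.9,-37.4,-0.846,0,0, 6,0.1,-35.9,-37.4,-0.846,0,0, 6,0.1,-35.9,-37.4,-0.846,0,0, 6,0.1,-35.9,-37.4,-0.846,0,0, 6,0.1,-35.9,-37.4,-0.846,0,0, 6,0.1,-35.9,-37.4,-0.846,0,0, 6,0.1,-35.9,-37.4,-0.846,0,0]' 60
python3 - <<'E'
from h import *
plan([627.4,27.8,140],-24.9)
E
```

```text
clock: 1.8
tcp_pos: [421.0, -97.9, 230.4]
orientation: [164.1, 90.0, 49.4]
force: [-0.5, -0.5, 0.7]
grip_width: 60.2
now jaw deg -24.71 tcp [421.  -97.9 230.4] q [-23.3  -8.8  99.8   0.   88.9   1.4] F [-0.5 -0.5  0.7] w 60.2
shift cm [  9.05  13.5  -20.04] rv [ 0.003 -0.001 -0.   ]
```

```bash
python3 -m jog '[6,0,13.5,-20,0.003,0,0, 6,0,13.5,-20,0.003,0,0, 6,0,13.5,-20,0.003,0,0, 6,0,13.5,-20,0.003,0,0, 6,0,13.5,-20,0.003,0,0, 6,4,13.5,-20,0.003,0,0, 6,9,13.5,-20,0.003,0,0, 6,9,13.5,-20,0.003,0,0, 6,9,13.5,-20,0.003,0,0, 6,9,13.5,-20,0.003,0,0]'
python3 - <<'E'
from h import *
plan([627.4,27.8,58],-24.9)
s=grab_frame("scene");crop(s,"sc2",220,100,150,110,5)
E
```

```text
clock: 2.8
tcp_pos: [628.2, 26.8, 143.6]
orientation: [116.4, 89.8, 1.5]
force: [0.7, 0.8, 0.7]
grip_width: 59.5
now jaw deg -24.92 tcp [628.2  26.8 143.6] q [-4.6 17.2 82.1  0.  80.4 20.3] F [0.7 0.8 0.7] w 59.5
shift cm [ 8.56 -0.15 -0.04] rv [-0.    -0.002 -0.003]
```

View pics/sc2.png

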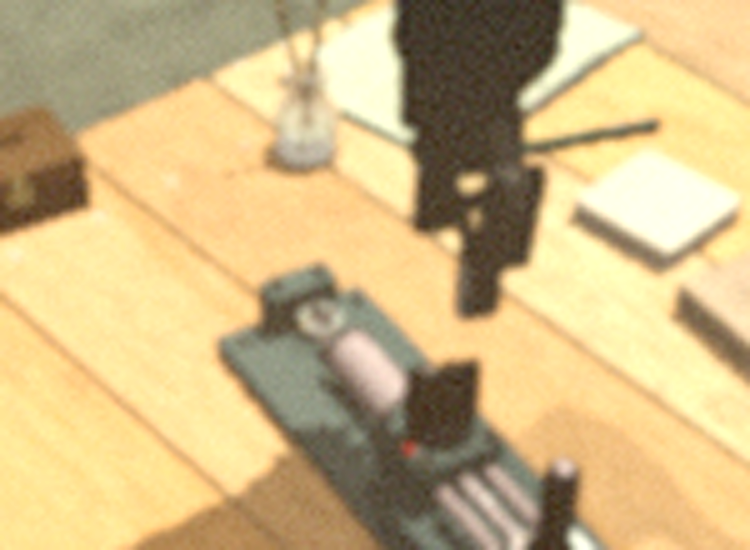

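The fingers stand above the knob, with the jaws at right angles to the bar. I'll go down and close with a soft grip.

```bash
python3 -m jog '[6,4,-0.1,0,0,0,0, 6,7,-0.1,0,0,0,0, 6,8.5,-0.1,0,0,0,0, 6,8.5,-0.1,0,0,0,0, 0,8.5,-0.1,0,0,0,0, 0,8.5,-0.1,0,0,0,0, 0,8.5,-0.1,0,0,0,0, 0,8.5,-0.1,0,0,0,0, 0,8.5,-0.1,0,0,0,0, 0,8.5,-0.1,0,0,0,0, 0,8.5,-0.1,0,0,0,0]' 50
python3 - <<'E'
from h import *
plan([627.4,27.8,58],-24.9-74.5); print(read_state()["moment"].round(2))
s=grab_frame("scene");crop(s,"sc3",240,120,140,110,5)
E
```

```text
clock: 3.95
tcp_pos: [628.1, 27.4, 60.0]
orientation: [116.2, 89.7, 1.3]
force: [-3.8, 0.4, 9.0]
grip_width: 10.3
now jaw deg -24.91 tcp [628.1  27.4  60. ] q [-4.5 20.9 87.5  0.  71.3 20.4] F [-3.8  0.4  9. ] w 10.3
shift cm [ 0.2  -0.08 -0.01] rv [ 1.3   -0.005 -0.003]
[0.21 0.73 0.02]
```

View pics/sc3.png

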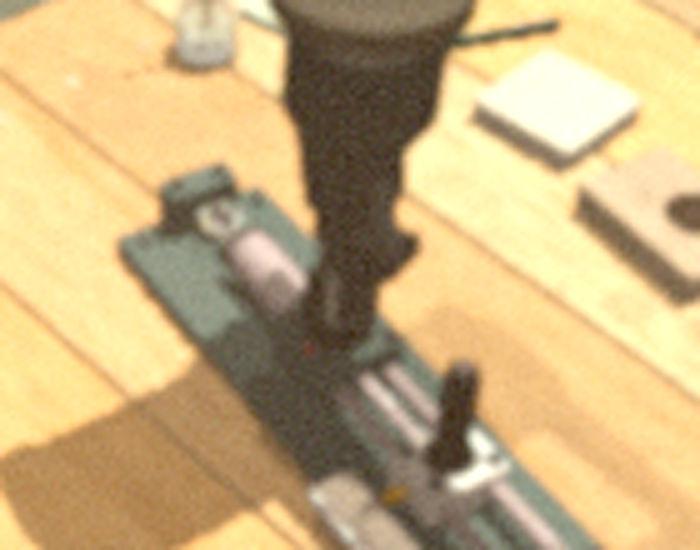

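The bar is gripped at 10.3 mm, with 9 N pushing up at the tips, so I'll lift 2 mm while turning clockwise (+ about the tool's x).

```bash
python3 -m jog '[0,-0.2,0,0,0,0,0, 0,-0.2,0,0,0.13,0,0, 0,-0.2,0,0,0.26,0,0, 0,-0.2,0,0,0.39,0,0, 0,-0.2,0,0,0.52,0,0, 0,-0.2,0,0,0.65,0,0, 0,-0.2,0,0,0.78,0,0, 0,-0.2,0,0,0.91,0,0, 0,-0.2,0,0,1.04,0,0, 0,-0.2,0,0,1.17,0,0, 0,-0.2,0,0,1.3,0,0, 0,-0.2,0,0,1.3,0,0]' 80
python3 - <<'E'
from h import *
plan([627.4,27.8,60],-24.9-74.5); print(read_state()["moment"].round(2))
s=grab_frame("scene");crop(s,"sc4",240,120,140,110,5)
E
```

```text
clock: 5.2
tcp_pos: [627.8, 27.2, 60.3]
orientation: [-170.9, 89.8, -0.6]
force: [8.7, -1.1, -26.0]
grip_width: 9.5
now jaw deg -99.69 tcp [627.8  27.2  60.3] q [-4.5 20.9 87.4  0.  71.4 95.1] F [  8.7  -1.1 -26. ] w 9.5
shift cm [ 0.03 -0.05  0.05] rv [-0.005 -0.004  0.001]
[-0.42 -1.56 -0.03]
```

View pics/sc4.png

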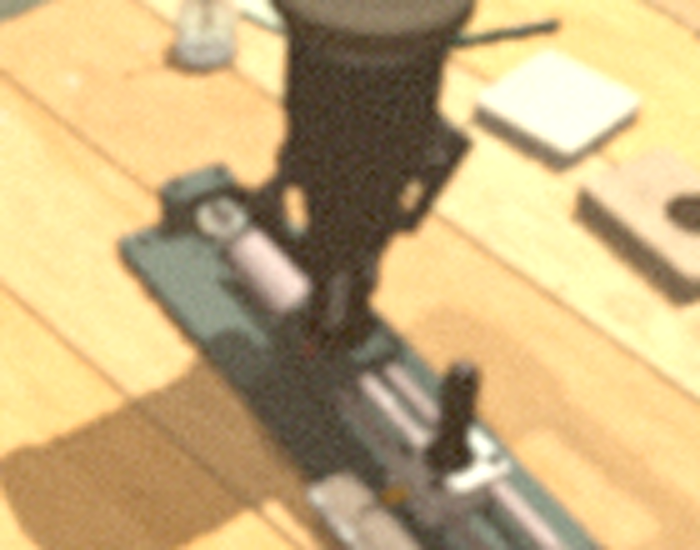

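The gripper has turned 74.8° with the bar. Now I'll release, rise and check the bar's direction.

```bash
python3 -m jog '[5,0,0,0,0,0,0, 5,0,0,0,0,0,0, 5,0,0,0,0,0,0, 5,0,0,0,0,0,0, 5,-3,0,0,0,0,0, 5,-7,0,0,0,0,0, 5,-9,0,0,0,0,0, 5,-9,0,0,0,0,0, 5,-9,0,0,0,0,0]'
python3 - <<'E'
from h import *
plan([528.8,43.4,140],-99.4); print(read_state()["moment"].round(2))
s=grab_frame("scene");crop(s,"sc5",270,160,100,80,7)
s=grab_frame("top");crop(s,"tc5",270,125,80,130,4)
E
```

```text
clock: 6.15
tcp_pos: [627.4, 27.3, 150.5]
orientation: [-171.5, 89.7, -1.0]
force: [-1.2, 0.6, -0.9]
grip_width: 49.9
now jaw deg -99.47 tcp [627.4  27.3 150.5] q [-4.5 16.9 81.8  0.  81.1 94.9] F [-1.2  0.6 -0.9] w 49.9
shift cm [ 1.    0.03 10.  ] rv [-0.001 -0.005  0.001]
[ 0.05  0.   -0.03]
```

View pics/sc5.png

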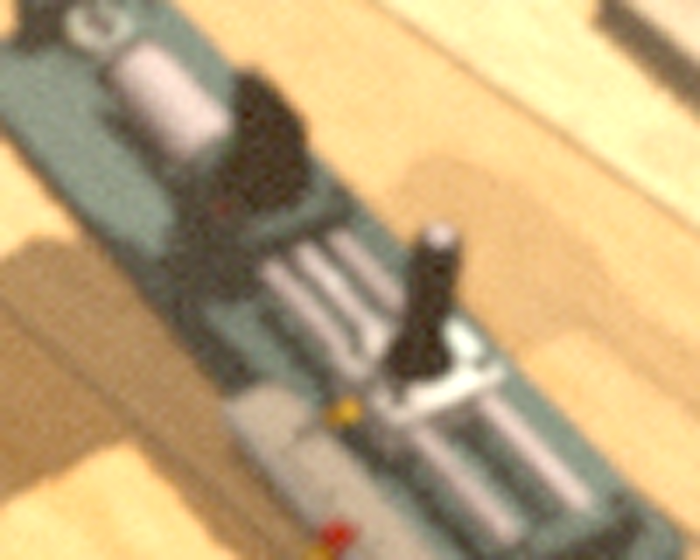

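```bash
python3 - <<'E'
from h import *
s=grab_frame("scene")
S=lambda x,y:((x+.5)/7-.5+270,(y+.5)/7-.5+160)
a=onz(s,S(247,75),89);b=onz(s,S(303,115),89); d=a-b; print(a,b,np.linalg.norm(d),np.degrees(np.arctan2(d[1],d[0])))
c=onz(s,S(437,233),103);print(c)
u=np.array([np.cos(np.radians(-9.3)),np.sin(np.radians(-9.3)),0]);k=np.array([627.4,27.8,89])
print([((proj(s,k+o*u*20)-[270,160]+.5)*7).round() for o in(-1,1)])
plan([528.8,43.4,140],-99.4)
E
```

```text
[639.75623514  27.29795471  89.        ] [611.19034905  26.3265047   89.        ] 28.582399535355837 1.9477268602787456
[529.26032994  43.37102725 103.        ]
[array([[301., 126.]]), array([[239.,  62.]])]
now jaw deg -99.48 tcp [626.9  27.3 149.1] q [-4.5 16.9 81.8  0.  81.1 94.9] F [-0.2  0.4 -0.2] w 49.8
shift cm [0.89 0.03 9.95] rv [-0.001 -0.002  0.001]
```

```bash
python3 - <<'E'
from h import *
s=grab_frame("scene"); x0,y0,w,h,S=293,163,30,32,18
c=np.clip(cv2.resize(s["image"][y0:y0+h,x0:x0+w],None,fx=S,fy=S,interpolation=cv2.INTER_CUBIC)*3.0,0,255).astype(np.uint8)[:,:,::-1].copy()
k=np.array([627.4,27.8,89])
for dq,col in((0,(255,0,255)),(-14,(0,255,255))):
    a=np.radians(-9.3+dq);u=np.array([np.cos(a),np.sin(a),0]);v=np.array([-u[1],u[0],0])
    P=[k+20*i*u+5.5*j*v for i,j in((1,1),(1,-1),(-1,-1),(-1,1))]
    cv2.polylines(c,[((proj(s,P)-[x0,y0]+.5)*S).astype(int).reshape(-1,1,2)],True,col,1)
cv2.imwrite("pics/kn5.png",c)
E
```

```text
(no output)
```

View pics/kn5.png

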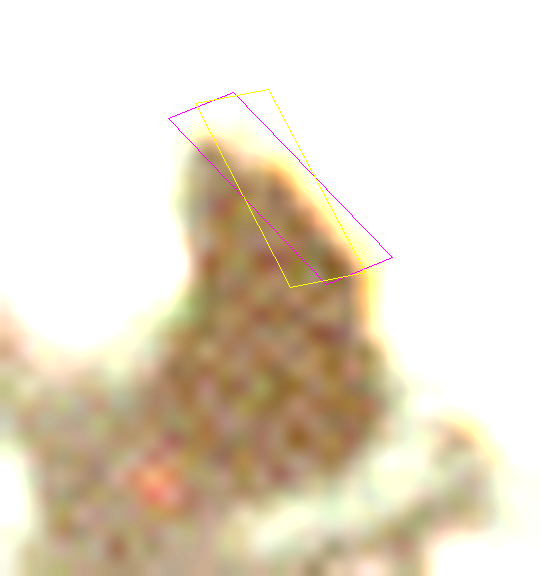

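View pics/tc5.png

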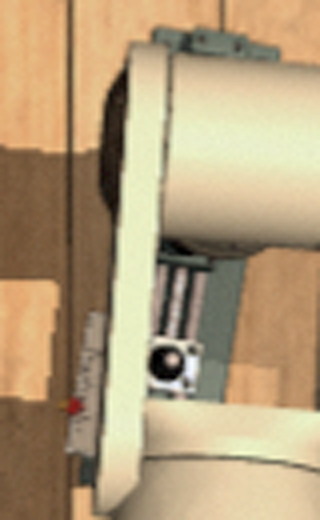

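The right edge of the knob's outline now runs parallel to the drawn in-line bar, from about (205,135) to (350,260), so the knob is in its free notch. In the top view the arm hides it, and the handle still stands at home at (172,360). Moving over to the handle.

```bash
python3 -m jog '[5,0,0,5,0,0,0, 5,0,0,9.9,0,0,0, 5,0,0,9.9,0,0,0, 5,0.5,0,9.9,0,0,0, 5,0.5,0,9.9,0,0,0]' 50
python3 - <<'E'
from h import *
plan([529,43.4,62],-99.4)
s=grab_frame("scene");crop(s,"sc6",270,130,100,110,5)
E
```

```text
clock: 6.85
tcp_pos: [529.8, 43.4, 143.2]
orientation: [-167.5, 89.9, 3.0]
force: [1.5, -0.0, 0.2]
grip_width: 49.8
now jaw deg -99.49 tcp [529.8  43.4 143.2] q [-3.6  6.1 95.6  0.  78.2 95.9] F [ 1.5 -0.   0.2] w 49.8
shift cm [8.12 0.02 0.09] rv [-0.001 -0.002  0.   ]
```

View pics/sc6.png

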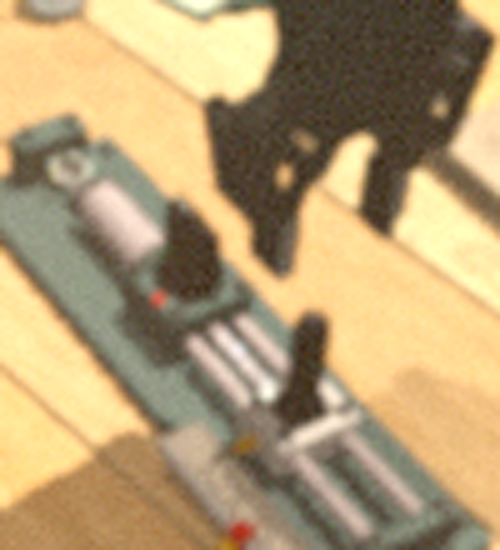

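The handle, with its top at (312,318) in the crop, lies under the open jaws. I'll descend and grip.

```bash
python3 -m jog '[5,4,0,0.1,0,0,0, 5,7,0,0.1,0,0,0, 5,8.1,0,0.1,0,0,0, 5,8.1,0,0.1,0,0,0, 0,8.1,0,0.1,0,0,0, 0,8.1,0,0.1,0,0,0, 0,8.1,0,0.1,0,0,0, 0,8.1,0,0.1,0,0,0, 0,8.1,0,0.1,0,0,0, 0,8.1,0,0.1,0,0,0, 0,8.1,0,0.1,0,0,0]' 50
python3 -m jog '[0,0,0,0,0,0,0, 0,0,0,0,0,0,0, 0,0,0,0,0,0,0]' 110
python3 - <<'E'
from h import *
plan([529,43.4,62],-99.4)
s=grab_frame("scene");crop(s,"sc7",285,165,90,90,6)
E
```

```text
clock: 8.0
tcp_pos: [530.1, 43.5, 64.0]
orientation: [-172.5, 89.7, -1.9]
force: [1.0, -0.5, 4.7]
grip_width: 17.5
clock: 8.3
tcp_pos: [530.1, 43.4, 64.3]
orientation: [-173.1, 89.7, -2.5]
force: [-0.4, 0.2, -3.1]
grip_width: 16.4
now jaw deg -99.49 tcp [530.1  43.4  64.3] q [ -3.6  10.1 100.9   0.   68.8  95.9] F [-0.4  0.2 -3.1] w 16.4
shift cm [0.23 0.02 0.11] rv [-0.001 -0.005  0.001]
```

View pics/sc7.png

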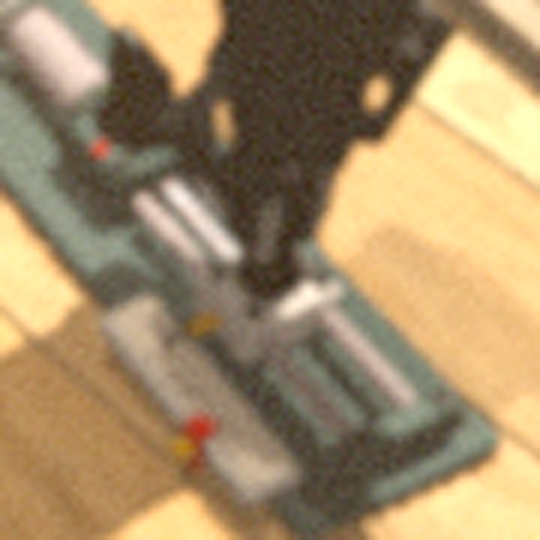

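The handle is gripped. Tool +z is the draw direction, so I'll draw 34 mm first and then measure.

```bash
python3 -m jog '[0,0,0,0.4,0,0,0, 0,0,0,0.8,0,0,0, 0,0,0,1.2,0,0,0, 0,0,0,1.6,0,0,0, 0,0,0,2.0,0,0,0, 0,0,0,2.4,0,0,0, 0,0,0,2.7,0,0,0, 0,0,0,3.0,0,0,0, 0,0,0,3.2,0,0,0, 0,0,0,3.4,0,0,0, 0,0,0,3.4,0,0,0, 0,0,0,3.4,0,0,0]' 110
python3 - <<'E'
from h import *
s=read_state();u=np.array([np.cos(np.radians(-9.5)),np.sin(np.radians(-9.5))]);print(s["tcp_pos"],s["force"],s["grip_width"],"drawn",-(s["tcp_pos"][:2]-[530.1,43.4])@u)
f=grab_frame("scene");crop(f,"sc8",295,195,60,60,10)
f=grab_frame("top");crop(f,"tc8",270,185,50,60,10)
E
```

```text
clock: 9.55
tcp_pos: [497.7, 48.9, 64.3]
orientation: [-174.0, 89.6, -3.5]
force: [13.2, -1.0, -15.1]
grip_width: 16.4
[497.71356337  48.87535362  64.34158611] [ 13.21801235  -0.98918149 -15.08660651] 16.434786443975224 drawn 32.84597013725403
```

View pics/sc8.png

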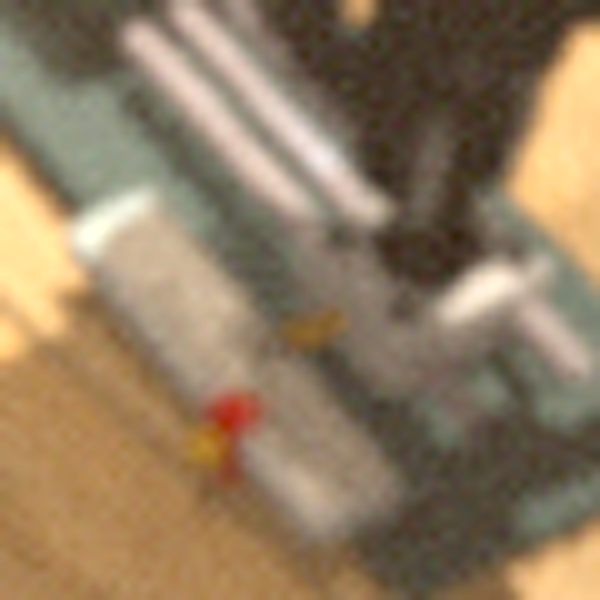

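View pics/tc8.png

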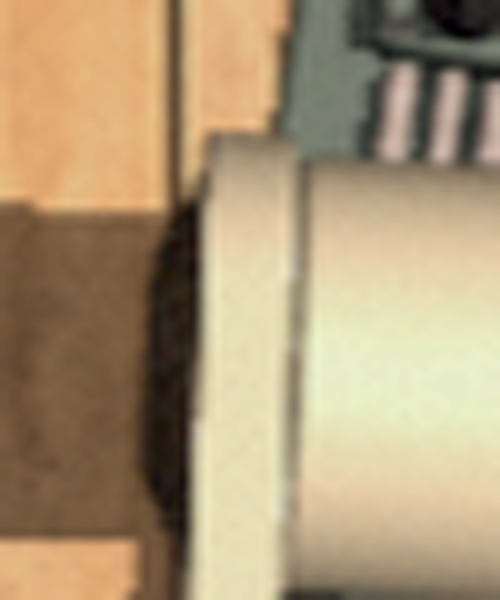

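In the scene crop the yellow pointer arm is at about (315,328) and its black tip at about (275,340). The red clip's inner end is at about (255,405). The top view is blocked. I'll average frames and zoom in.

```bash
cat >> h.py <<'E'
def look(name,n=10):
    f=grab_frame("scene"); A=f["image"].astype(float)
    for i in range(n-1): A+=grab_frame("scene")["image"]
    A/=n; x0,y0,w,h,S=308,218,28,28,20
    u=np.array([np.cos(np.radians(-9.4)),np.sin(np.radians(-9.4))]);v=np.array([-u[1],u[0]])
    f["image"]=A; c=A[y0:y0+h,x0:x0+w]
    im=np.clip(cv2.resize(c,None,fx=S,fy=S,interpolation=cv2.INTER_CUBIC)*1.8,0,255).astype(np.uint8)[:,:,::-1].copy()
    cv2.imwrite(f"pics/{name}.png",im)
    H=np.array([528.9,43.4]) # handle home
    def te(p): d=p[:2]-H; return np.round([d@u,d@v],2)
    red=np.clip(c[...,0]-np.maximum(c[...,1],c[...,2])-45,0,None)
    yel=np.clip(np.minimum(c[...,0],c[...,1])-c[...,2]-35,0,None)*(c[...,0]-c[...,1]<60)
    yy,xx=np.mgrid[0:h,0:w]
    k,l,st,ce=cv2.connectedComponentsWithStats((red>0).astype(np.uint8))
    for i in range(1,k):
        if st[i][4]>3:
            m=(l==i)*red; p=np.array([(xx*m).sum()/m.sum()+x0,(yy*m).sum()/m.sum()+y0]); print("red",st[i][4],p.round(2),te(onz(f,p,27)))
    k,l,st,ce=cv2.connectedComponentsWithStats((yel>0).astype(np.uint8))
    for i in range(1,k):
        if st[i][4]>3:
            m=(l==i)*yel; p=np.array([(xx*m).sum()/m.sum()+x0,(yy*m).sum()/m.sum()+y0]); print("yel",st[i][4],p.round(2),te(onz(f,p,30)))
    return f,te,lambda X,Y,z:te(onz(f,((X+.5)/S-.5+x0,(Y+.5)/S-.5+y0),z))
E
python3 - <<'E'
from h import *
look("z9")
E
```

```text
red 21 [317.8  236.03] [-43.18  62.04]
yel 6 [325.4  227.61] [-32.61  32.97]
yel 17 [314.87 239.21] [-49.56  75.05]
yel 11 [309.6  242.82] [-52.35  91.71]
```

View pics/z9.png

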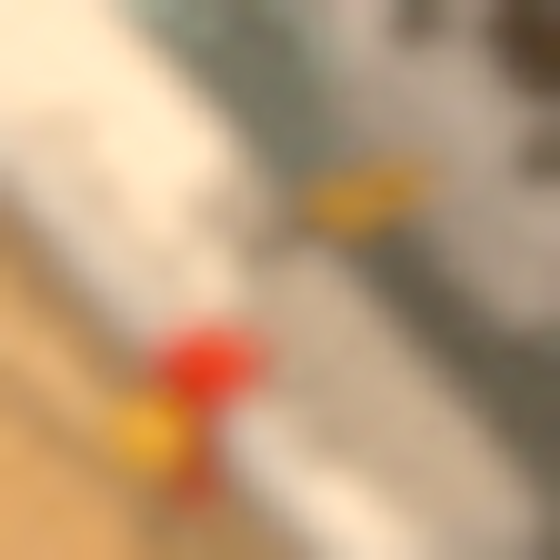

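```bash
python3 - <<'E'
from h import *
f=grab_frame("top"); A=cv2.imread("pics/top0.png")[:,:,::-1].astype(float)
x0,y0,w,h=276,200,34,36
c=A[y0:y0+h,x0:x0+w]
im=np.clip(cv2.resize(c,None,fx=16,fy=16,interpolation=cv2.INTER_CUBIC)*1.4,0,255).astype(np.uint8)[:,:,::-1]
cv2.imwrite("pics/tz.png",im)
u=np.array([np.cos(np.radians(-9.4)),np.sin(np.radians(-9.4))]);v=np.array([-u[1],u[0]])
yy,xx=np.mgrid[0:h,0:w]
for th in(20,40,60):
    red=np.clip(c[...,0]-np.maximum(c[...,1],c[...,2])-th-25,0,None)*((xx<18)&(yy>18)); p=np.array([(xx*red).sum(),(yy*red).sum()])/red.sum()+[x0,y0]; P=onz(f,p,27)
    yl=np.clip(c[...,1]-c[...,2]-th-10,0,None)*((xx>18)&(xx<32)&(yy>8)&(yy<20)); q=np.array([(xx*yl).sum(),(yy*yl).sum()])/yl.sum()+[x0,y0]; Q=onz(f,q,30)
    print(th,p,q,(P-Q)[:2]@u,(P-Q)[:2]@v)
E
```

```text
20 [287.96660118 226.        ] [300.36200717 213.65232975] -42.77970610373239 30.560777100119996
40 [287.97508897 226.04270463] [300.32432432 213.72072072] -42.67997853388051 30.436284858979914
60 [287.98305085 226.1440678 ] [300.5 214. ] -42.23539167328018 31.022219037668897
```

View pics/tz.png

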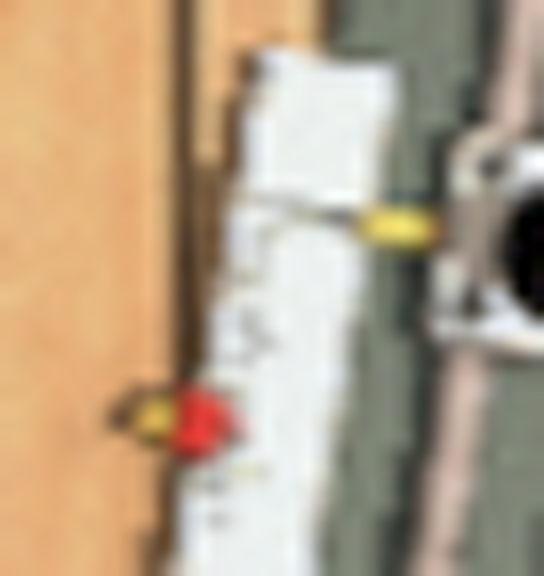

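The two views agree within 1 mm: the marker is 42.6 mm from home by the top view and 43.5 mm by the scene view. About 33 mm is drawn so far. I'll draw 8 mm more and look again.

```bash
python3 -m jog '[0,0,0,0.3,0,0,0, 0,0,0,0.6,0,0,0, 0,0,0,0.8,0,0,0, 0,0,0,0.9,0,0,0, 0,0,0,0.9,0,0,0, 0,0,0,0.9,0,0,0, 0,0,0,0.9,0,0,0]' 110
python3 - <<'E'
from h import *
look("z10",16)
s=read_state();u=np.array([np.cos(np.radians(-9.4)),np.sin(np.radians(-9.4))]);print(s["tcp_pos"],s["force"],"drawn",-(s["tcp_pos"][:2]-[530.1,43.4])@u)
E
```

```text
clock: 10.9
tcp_pos: [490.1, 50.2, 64.3]
orientation: [-174.6, 89.4, -4.1]
force: [14.2, -1.8, -16.4]
grip_width: 16.1
red 22 [317.74 236.09] [-43.26  62.26]
yel 4 [327.25 229.94] [-40.82  33.34]
yel 16 [314.86 239.25] [-49.64  75.13]
yel 8 [309.28 242.44] [-51.01  91.74]
[490.07080198  50.1596585   64.32322469] [ 16.18668692  -1.51749993 -16.80539709] drawn 40.5957201456291
```

View pics/z10.png

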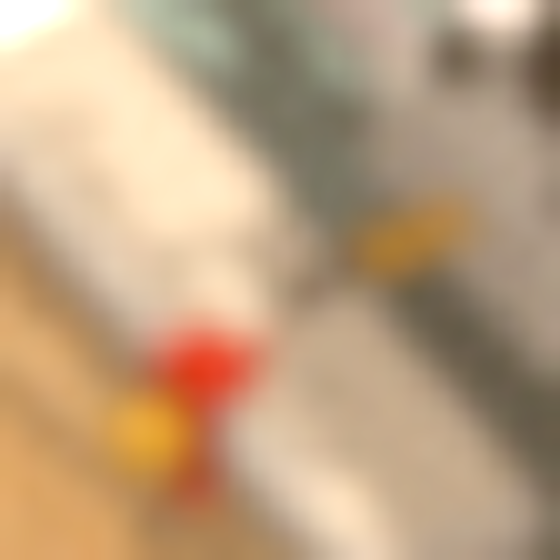

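```bash
python3 - <<'E'
from h import *
f,te,_=look("z11",10)
x0,y0,w,h,S=308,218,28,28,20
im=cv2.imread("pics/z11.png")
u=np.array([np.cos(np.radians(-9.4)),np.sin(np.radians(-9.4))]);v=np.array([-u[1],u[0]]);H=np.array([528.9,43.4])
def W(x,y,z): return np.r_[H+x*u+y*v,z]
def px(P): return ((proj(f,P)-[x0,y0]+.5)*S).astype(int).reshape(-1,1,2)
cv2.polylines(im,[px([W(-40.8,24,30),W(-40.8,51,30)])],False,(255,0,255),1)
cv2.polylines(im,[px([W(x,y,25) for x,y in((-78,37),(30,37),(30,63),(-78,63))])],True,(255,255,0),1)
for X,col in((-43,(0,255,0)),(-41,(255,0,0))):
    cv2.polylines(im,[px([W(X+a,y,27) for a,y in((-6,57),(6,57),(6,67),(-6,67))])],True,col,1)
    cv2.polylines(im,[px([W(X,52,27),W(X,67,27)])],False,col,1)
im=im; cv2.imwrite("pics/z11.png",im)
E
```

```text
red 20 [317.73 236.09] [-43.23  62.28]
yel 16 [314.85 239.27] [-49.69  75.18]
yel 7 [308.5  242.27] [-49.71  93.04]
```

View pics/z11.png

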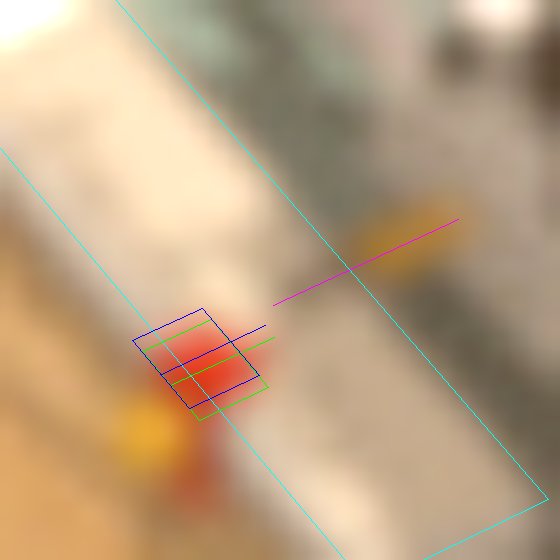

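The overlay fits the plate edges. The pointer line sits at about -40.7 and the red line's inner end at about -43, so roughly 2.3 mm is left. The arm gives about 1.2 mm against the spring, so I'll command 3.1 mm.

```bash
python3 -m jog '[0,0,0,0.15,0,0,0, 0,0,0,0.25,0,0,0, 0,0,0,0.31,0,0,0, 0,0,0,0.31,0,0,0, 0,0,0,0.31,0,0,0, 0,0,0,0.31,0,0,0]' 110
cat > ov.py <<'E'
from h import *
import sys
f,te,_=look(sys.argv[1],20); X=float(sys.argv[2])
s=read_state();u=np.array([np.cos(np.radians(-9.4)),np.sin(np.radians(-9.4))]);v=np.array([-u[1],u[0]]);H=np.array([528.9,43.4])
print(s["tcp_pos"].round(2),s["force"].round(1),"drawn",-(s["tcp_pos"][:2]-[530.1,43.4])@u)
# rectified tester-frame view at z=29, 0.1 mm/px*: x_t -60..-25 (vertical), y_t 70..22 (horizontal)
xs=np.arange(-28,-60,-1/14); ys=np.arange(72,22,-1/14)
P=np.array([[*(H+x*u+y*v),29] for x in xs for y in ys]); q=proj(f,P).astype(np.float32).reshape(len(xs),len(ys),2)
im=cv2.remap(f["image"].astype(np.float32),q[...,0],q[...,1],cv2.INTER_CUBIC)
im=np.clip(im*1.8,0,255).astype(np.uint8)[:,:,::-1].copy()
r=int((-28-X)*14); im[r,::6]=(255,0,255)
cv2.imwrite(f"pics/{sys.argv[1]}r.png",im)
E
python3 ov.py z12 -43
```

```text
clock: 12.8
tcp_pos: [488.2, 50.5, 64.4]
orientation: [-174.7, 89.2, -4.2]
force: [15.0, -1.5, -18.2]
grip_width: 16.3
red 19 [317.73 236.07] [-43.19  62.23]
yel 7 [328.48 230.14] [-42.8   31.14]
yel 17 [314.85 239.25] [-49.62  75.13]
yel 6 [308.34 241.95] [-48.74  92.84]
[488.2   50.48  64.35] [ 16.5  -1.1 -17.1] drawn 42.489453616699855
```

View pics/z12r.png

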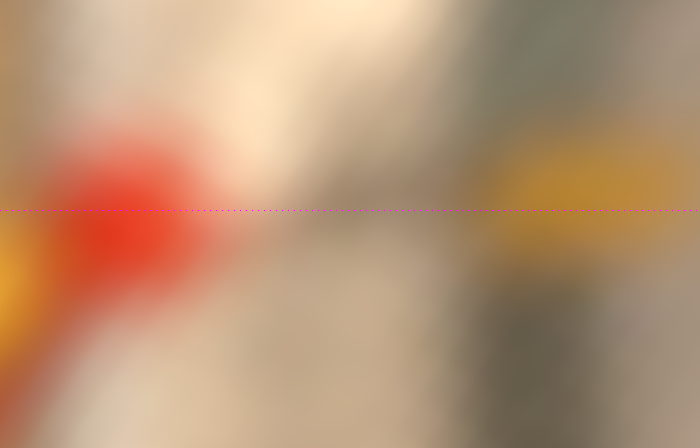

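View pics/z12.png

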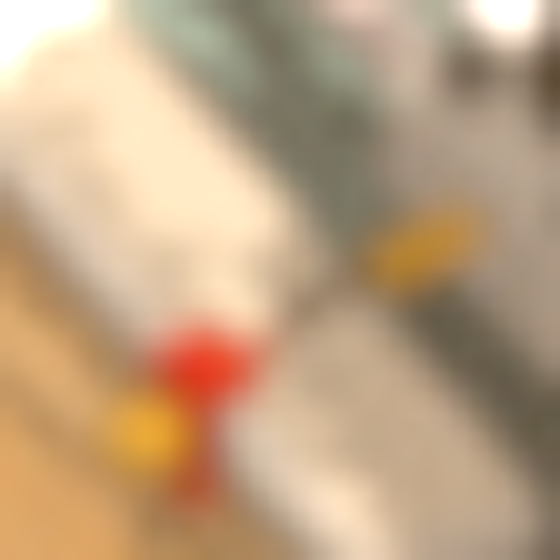

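```bash
cat > prof.py <<'E'
from h import *
u=np.array([np.cos(np.radians(-9.4)),np.sin(np.radians(-9.4))]);v=np.array([-u[1],u[0]]);H=np.array([528.9,43.4])
def rect(f,z,xs,ys):
    P=np.array([[*(H+x*u+y*v),z] for x in xs for y in ys]); q=proj(f,P).astype(np.float32).reshape(len(xs),len(ys),2)
    return cv2.remap(f["image"].astype(np.float32),q[...,0],q[...,1],cv2.INTER_CUBIC)
def cen(xs,s):
    s=s-np.linspace(np.median(s[:15]),np.median(s[-15:]),len(s)); i=s.argmax(); m=s>s.max()*.5
    return round(float((xs*s*m).sum()/(s*m).sum()),2),round(float(s.max()),1)
def go(f,pc,yb=((28,31),(31,34),(34,37)),rb=((52,54),(54,56),(56,58),(58,60),(60,62),(62,64))):
    xs=np.arange(-55,-32,.1)
    for a,b in rb:
        r=rect(f,27,xs,np.arange(a,b,.5)).mean(1); print("red",a,b,cen(xs,r[:,0]-(r[:,1]+r[:,2])/2))
    xs=np.arange(pc-9,pc+9,.1)
    for a,b in yb:
        r=rect(f,30,xs,np.arange(a,b,.5)).mean(1); print("yel",a,b,cen(xs,(r[:,0]+r[:,1])/2-r[:,2]))
    xs=np.arange(pc-6,pc+6,.1)
    for a,b in((39,42),(42,45),(45,48)):
        r=rect(f,30,xs,np.arange(a,b,.5)).mean(1); print("dark",a,b,cen(xs,-r.mean(1)))
if __name__=="__main__":
    f=grab_frame("top"); f["image"]=cv2.imread("pics/top0.png")[:,:,::-1]; print("TOP home"); go(f,0)
    f=grab_frame("scene"); f["image"]=cv2.imread("pics/scene0.png")[:,:,::-1]; print("SCENE home"); go(f,0)
    f=grab_frame("scene"); f["image"]=np.mean([grab_frame("scene")["image"] for i in range(20)],0); print("SCENE now"); go(f,-42.5)
E
python3 prof.py
```

```text
TOP home
red 52 54 (-44.42, 14.3)
red 54 56 (-41.93, 32.9)
red 56 58 (-42.07, 59.2)
red 58 60 (-42.41, 88.9)
red 60 62 (-42.74, 112.1)
red 62 64 (-42.89, 116.4)
yel 28 31 (-0.07, 77.9)
yel 31 34 (-0.21, 80.9)
yel 34 37 (-0.44, 74.9)
dark 39 42 (-0.57, 63.2)
dark 42 45 (-0.29, 76.0)
dark 45 48 (-0.49, 59.4)
SCENE home
red 52 54 (-43.14, 19.4)
red 54 56 (-43.11, 40.7)
red 56 58 (-42.88, 77.8)
red 58 60 (-42.75, 118.5)
red 60 62 (-42.78, 145.1)
red 62 64 (-43.14, 152.3)
yel 28 31 (0.27, 98.4)
yel 31 34 (0.27, 103.7)
yel 34 37 (-0.35, 91.6)
dark 39 42 (-1.09, 13.5)
dark 42 45 (-0.72, 25.6)
dark 45 48 (-0.66, 32.9)
SCENE now
red 52 54 (-42.43, 13.2)
red 54 56 (-42.84, 24.8)
red 56 58 (-42.8, 43.9)
red 58 60 (-42.7, 63.2)
red 60 62 (-42.67, 75.4)
red 62 64 (-43.01, 78.6)
yel 28 31 (-42.64, 41.5)
yel 31 34 (-42.81, 43.0)
yel 34 37 (-43.06, 37.3)
dark 39 42 (-41.82, 7.8)
dark 42 45 (-42.57, 13.7)
dark 45 48 (-42.66, 16.1)
```

Measured the same way in the current image, the marker is at -42.75 and the pointer at -42.7 (yellow arm -42.8, black tip -42.6). By the gripper the travel is 42.5 mm, against about 42.4 mm from the home images. The pointer is on the marker, so I'll do a last steadiness check and hand in.

```bash
python3 - <<'E'
from h import *
s=read_state();print(s["clock"],s["tcp_pos"].round(2),s["force"].round(1),s["grip_width"],abs(s["dq"]).max())
f=grab_frame("scene"); cv2.imwrite("pics/end.png",f["image"][:,:,::-1])
E
```

```text
14.95 [488.2   50.48  64.36] [ 15.   -2.4 -18.7] 15.947890676289155 0.07854643480911548
```

View pics/end.png

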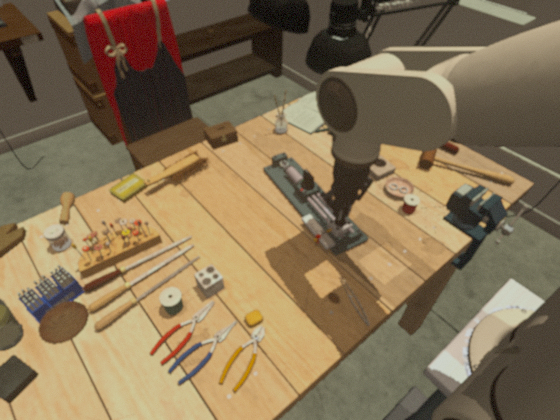

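The arm is holding steady at the tester (gripper near (348,200)). The cube (209,279), the spools (171,298) and (410,205), and the wax (254,318) are where they started.

```bash
python3 -c "
from cell import *
print(close_job())"
```

```text
the job is handed in; nothing more can be done
None
```

The ring is under proof load with the pointer on the red marker. The gripper still holds the handle against the spring, with its grip force set to 110 N.

- **Lock knob:** I turned it clockwise by about 1.30 rad and let go. The scene picture showed the bar in line with the tester, and the handle then drew freely.
- **Draw:** I drew the handle 42.5 mm in three steps, creeping up to the marker from the home side.
- **Pointer on the marker:** In the last averaged picture, the marker was at -42.75 mm and the pointer between -42.6 mm (black tip) and -42.8 mm (yellow arm).
- **Hold:** The reading stayed at the same position for about 2 s before I handed in at about 15 s. The force along the pull was about 15 to 16 N, matching the spring.
- **Other things on the bench:** the cube, the spools and the wax look unmoved.

**Disagreements:**
- Other readings of the home-to-marker distance ran from about 41.9 to 43.5 mm, so I trust the setting to about 0.5 to 1 mm.
- The arm hides the tester in the top view, so the final check rests on the scene camera and the arm's own position.
- The fingers read 16 mm on the 19 mm handle. I put that down to soft pads, as they also read low on the knob bar.

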